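# Transfer the vertebrae to the storage rack in reverse order

## Task

Move the four vertebrae from the wooden drying rack to the white storage rack, one to a bay, in reverse order: the one at the left end of the wooden rack goes to the right end of the white rack, the next one to the bay beside it, and so on. Stand each upright on its flat round end with its round body centred on the bay's grey disc, and never tip a vertebra over, for they are fragile.

Things in the scene. Friction and masses are not known exactly. Their poses are not given: they have to be found in the camera images.
- wood_rack: Plain brown wooden drying rack, fixed: board 90 mm deep (x), 390 long (y, to the robot's left within 7 degrees), 12 thick; end cheeks 22 tall, ribs between the bays 20 tall. Origin: centre of underside, on the table; z up. Bay centres: x = 0, y = -135, -45, 45, 135 mm. A vertebra stands on a cork pad in each bay. It may be the nearer or farther rack.
- white_rack: White plastic storage rack, fixed: board 90 mm deep (x), 390 long (y, to the robot's left within 7 degrees), 12 thick; end cheeks 22 tall, ribs between the bays 20 tall. Origin: centre of underside, on the table; z up. Bay centres: x = 0, y = -135, -45, 45, 135 mm. In each is a grey disc, 60 mm across, top 15 mm above the table. Empty at the start. It may be the nearer or farther rack.
- neck: Neck vertebra, short, with two broad flat wings. Bone-coloured. Round spool 32 mm wide, 36 tall; wings span 78 across y at x = 21 to 41. Origin: centre of the round underside; z up, x from spool to arch side. Stands on its flat end, x towards the rack's +y within 15 degrees. 55 g +-30%. Grip the spool from above across y; all beside it is 10 mm or more up.
- chest: Chest vertebra, slim, with one long narrow spine and no wings. Bone-coloured. Round spool 29 mm wide, 40 tall; arch and spine reach x = 62. Origin: centre of the round underside; z up, x from spool to arch side. Stands on its flat end, x towards the rack's +y within 15 degrees. 50 g +-30%. Grip the spool from above across y; all beside it is 10 mm or more up.
- loin: Loin vertebra, largest, with two slim side bars and a blunt spine. Bone-coloured. Round spool 40 mm wide, 46 tall; bars span 90 across y at x = 24 to 40, plate reaches x = 55. Origin: centre of the round underside; z up, x from spool to arch side. Stands on its flat end, x towards the rack's +y within 15 degrees. 90 g +-30%. Grip the spool from above across y; all beside it is 10 mm or more up.
- tail: Tail vertebra, a plain spool with only a small ridge on one side and no canal. Bone-coloured. Round spool 36 mm wide, 42 tall; the ridge reaches x = 27. Origin: centre of the round underside; z up, x from spool to arch side. Stands on its flat end, x towards the rack's +y within 15 degrees. 60 g +-30%. Grip the spool from above across y; all beside it is 10 mm or more up.
- pad_neck: Round cork pad, 60 mm across, 3 mm thick, fixed in the bay of the wooden rack where the neck vertebra stands at the start (to within 4 mm); it marks that bay. All four pads look alike. Origin: centre of its underside, 12 mm above the table.
- pad_chest: Round cork pad, 60 mm across, 3 mm thick, fixed in the bay of the wooden rack where the chest vertebra stands at the start (to within 4 mm); it marks that bay. All four pads look alike. Origin: centre of its underside, 12 mm above the table.
- pad_loin: Round cork pad, 60 mm across, 3 mm thick, fixed in the bay of the wooden rack where the loin vertebra stands at the start (to within 4 mm); it marks that bay. All four pads look alike. Origin: centre of its underside, 12 mm above the table.
- pad_tail: Round cork pad, 60 mm across, 3 mm thick, fixed in the bay of the wooden rack where the tail vertebra stands at the start (to within 4 mm); it marks that bay. All four pads look alike. Origin: centre of its underside, 12 mm above the table.

How it is judged:
By the outcome, as a careful person would: the job done as asked, in the order asked, and still so for the second after the job is handed in, with the robot touching nothing.
It also fails if it takes over 115 s, if anything falls off the work surface, if the arm or the gripper's body presses on something with over 40 N, if the wrist force passes 120 N, or if a joint passes its speed limit or range.

## Robot

A 6-joint arm with a two-finger parallel gripper is mounted at the origin on the work surface. World frame = base frame: x ahead of the robot, y to its left, z up, the work surface at z = 0. Lengths are in m, angles in degrees, forces in N, time in s.
With the tool pointing down it reaches from about 0.375 to 0.75 m from the base axis. Payload 9 kg.
Tool frame: the origin (TCP) lies midway between the tips of the shut fingers; the grasp point (between the pads) lies 19 mm behind it (robot.hold_point_z is the distance from the TCP to the grasp point, in m); z points along the fingers, y is the line along which they close (so a half turn about z gives the same grasp; the last joint's range is limited). The gripper opens to 85 mm and grips with 20 to 120 N. Pads are 22 mm wide; open, the fingers measure 114 mm over their backs; the gripper's body (76 mm by 85 mm) begins 54 mm behind the grasp point. The pads swing forward as they close: fully open they stand 13 mm farther back than shut.
Start: joints at [-78.077, 5.964, 5.575, 89.605, 0, 77.527], TCP at [0.248, -0.546, 0.231] pointing down, gripper open.
Joint ranges: [-171.21, 171.21], [-48.23, 106.86], [-62.78, 66.21], [-105.2, 120.99], [-86.42, 89.51], [-180, 180]. Speed limits (degrees/s): [127.2, 127.2, 147.25, 180, 180, 180].

## Interface

Orientations are given as [roll, pitch, yaw] about the fixed x, y, z axes, in that order (R = Rz(yaw) Ry(pitch) Rx(roll)).
In Python, from plant import robot, fingers, grab_frame, get_calibration, cut_out, mark_of gives the robot as it stands. Calls block until the motion is done:
- robot.move_pose(position, orientation): joint-space move of the TCP to a pose.
- robot.line_to(position, vel=0.15, rotation=None, guard=None): straight line of the TCP; rotation=None keeps the orientation; vel is the mean speed in m/s. With guard (N) it stops when the force on the tool has changed by that much, and returns True; else False.
- robot.goto_joints(angles): joint-space move.
- fingers.set_gripper(opening): finger opening in m; the grip force is fixed at half the most; returns when the fingers have stopped.
- robot.pause(seconds).
- robot.ik(position, orientation): joint angles nearest the present ones, or None.
- grab_frame(name): name is "scene" or "top" or "wrist"; returns the picture (384x512x3 uint8, blue, green, red); there is no depth.
- get_calibration(name): a dict with "vertical_fov" (degrees; the focal length in pixels is half the picture's height over the tangent of half this angle, whatever the lens; pixels are square), "cx", "cy" (the principal point, pixels), "rvec" (rotation vector, rad) and "tvec" (3), from world to camera coordinates, as OpenCV has them. Camera axes: x right, y down, z forward; pixel columns grow to the right and rows downward; lengths in m; the calibration is good to about 2 mm. A picture is of the moment at which its call begins: read the wrist's pose just before it. get_calibration takes no time and is no camera call; for the wrist camera it gives the pose at the moment of the call.
A pose or a line that the arm cannot do raises robot.IKError and nothing moves.
- robot.job_done(): hands the job in; it is judged then, once.
Trained networks look in the newest picture that a camera, given by its name, has taken for a name from the list of things; names that differ only in an ending like _2 or _b are one class to them, and where a whole thing is asked for, a point or a joint stands for the part that bears it (a point fixed in the world has none). Each returns a list of dicts, best first, with "confidence" (0 to 1); they miss things now and then, are a little off and sometimes report something else, mostly with a low value. They report only what shows in the picture. A call takes as long as a camera call.
- cut_out(camera, target): "pixels" (384x512 bool, what is visible of it) and "uv" ([column, row] in pixels, amid what is visible of it).
- mark_of(camera, target): "uv" ([column, row] in pixels: a listed point, or the origin of a listed thing).
Readings, each from a call of its own:
- robot.get_time(): time.
- robot.get_q(): joint angles.
- robot.get_qvel(): joint speeds.
- robot.get_joint_torque(): joint torques, N m.
- robot.get_tool_pos(): TCP position.
- robot.get_tcp_rot(): TCP orientation.
- robot.get_ft_force(): force on the tool from outside, world axes, zero at the start.
- robot.get_torque(): the same for the moment, N m.
- robot.get_gripper_width(): finger opening in m.
- robot.get_gripper_force(): force on a finger pad.
Only numpy, scipy, OpenCV 4.12 (cv2) and the standard library are available. Lean on these libraries where they do the work, as an engineer would, in place of code of your own. Each camera call takes 0.05 s, during which the arm holds its last target. There are 200 camera calls.

## Working session

There is one attempt and no reset: what is moved stays moved. The work goes in short steps, each a Python script; the robot and the scene stay as the last script left them, time stands still between calls to the robot, and variables do not carry over. Pictures are saved under pics/ and viewed, at most 14 in all, crops included, and the job is handed in when it is done.

```bash
ls; mkdir -p pics; python3 - <<'E'
from plant import *
import cv2
for n in("scene","top"):
    im=grab_frame(n);cv2.imwrite(f"pics/{n}0.png",im)
    c=get_calibration(n);print(n,c)
    for t in("neck","chest","loin","tail","wood_rack","white_rack","pad_neck","pad_chest","pad_loin","pad_tail"):
        print(t,[(d["confidence"],d["uv"]) for d in mark_of(n,t)][:4])
print(robot.get_time())
E
```

```text
pics
plant.py
scene {'vertical_fov': 49.33692110655339, 'cx': 246.31294903691162, 'cy': 192.98668954008392, 'rvec': array([ 1.51514197,  1.96006957, -0.85387316]), 'tvec': array([ 0.13799434, -0.32037121,  1.09972196])}
neck [(0.83, [240.1, 242.5])]
chest [(0.92, [293.0, 248.0])]
loin [(0.97, [126.5, 222.2]), (0.46, [213.2, 242.1])]
tail [(0.59, [182.1, 230.6])]
wood_rack [(0.71, [179.7, 228.3]), (0.57, [211.1, 244.5])]
white_rack [(0.78, [278.9, 182.3])]
pad_neck [(0.65, [237.6, 244.4])]
pad_chest [(0.83, [294.9, 253.6])]
pad_loin [(0.67, [127.2, 223.1])]
pad_tail [(0.94, [178.7, 233.7])]
top {'vertical_fov': 50.670993366547684, 'cx': 254.71554125602356, 'cy': 198.18582499105037, 'rvec': array([ 2.17258405, -2.1515142 ,  0.09499156]), 'tvec': array([-0.02039782,  0.55412759,  0.74656077])}
neck [(0.63, [248.8, 160.5])]
chest [(0.76, [198.4, 157.5])]
loin [(0.74, [336.0, 157.5])]
tail [(0.73, [293.7, 156.4])]
wood_rack [(0.96, [268.1, 160.8])]
white_rack [(0.97, [233.2, 247.2])]
pad_neck [(0.83, [247.3, 162.2]), (0.6, [339.0, 162.8])]
pad_chest [(0.68, [201.5, 159.8])]
pad_loin [(0.75, [340.1, 160.5])]
pad_tail [(0.75, [296.2, 156.6])]
1.1
```

View pics/scene0.png

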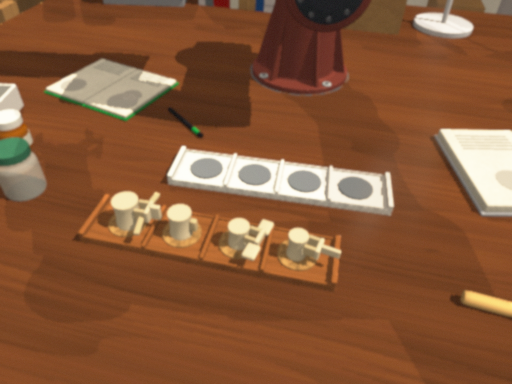

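View pics/top0.png

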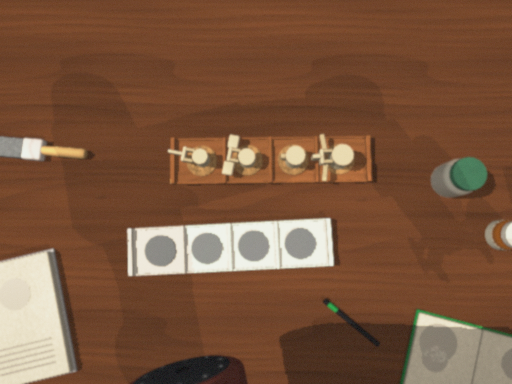

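Both views show the same row. In the top view, from the robot's left, it is chest (200,157), neck (247,158), tail (294,156), loin (343,155). The white rack is empty and nearer, with disc centres at (160,250), (207,248), (253,246), (300,243). Next I'll compute coarse poses and take wrist views.

```bash
cat > h.py <<'E'
from plant import *
import cv2, numpy as np
def ray(c,uv,z):
    f=192/np.tan(np.radians(c["vertical_fov"]/2)); R=cv2.Rodrigues(np.array(c["rvec"]))[0]
    d=R.T@np.array([(uv[0]-c["cx"])/f,(uv[1]-c["cy"])/f,1]); o=-R.T@np.array(c["tvec"])
    return (o+d*(z-o[2])/d[2])[:2]
def proj(c,P):
    f=192/np.tan(np.radians(c["vertical_fov"]/2)); K=np.array([[f,0,c["cx"]],[0,f,c["cy"]],[0,0,1]])
    return cv2.projectPoints(np.array(P,float).reshape(-1,3),c["rvec"],c["tvec"],K,None)[0][:,0]
def discs(im,c,z=0.015,dbg=False):
    """centres of grey discs on the white rack"""
    hsv=cv2.cvtColor(im,cv2.COLOR_BGR2HSV)
    m=((hsv[...,1]<40)&(hsv[...,2]>60)&(hsv[...,2]<175)).astype(np.uint8)
    m=cv2.morphologyEx(m,cv2.MORPH_OPEN,np.ones((3,3)))
    out=[]
    for k in cv2.findContours(m,cv2.RETR_EXTERNAL,cv2.CHAIN_APPROX_NONE)[0]:
        if len(k)<30: continue
        P=np.array([ray(c,p,z) for p in k[:,0]])
        (x,y),r=cv2.minEnclosingCircle(P.astype(np.float32)); mm=cv2.moments(P.astype(np.float32))
        if .024<r<.036: out.append((mm["m10"]/mm["m00"],mm["m01"]/mm["m00"],r))
    return out
E
python3 - <<'E'
from h import *
im=grab_frame("top");c=get_calibration("top")
print("discs",np.round(discs(im,c),4))
for t in("neck","chest","loin","tail"): 
    print(t,[np.round(ray(c,d["uv"],.015),4) for d in mark_of("top",t)], "pad",[np.round(ray(c,d["uv"],.012),4) for d in mark_of("top","pad_"+t)])
for t in("wood_rack","white_rack"): print(t,[np.round(ray(c,d["uv"],0),4) for d in mark_of("top",t)])
w=get_calibration("wrist");R=cv2.Rodrigues(w["rvec"])[0];print(w["vertical_fov"],-R.T@w["tvec"],R[2],robot.get_tool_pos(),robot.get_tcp_rot())
E
```

```text
discs [[ 0.4533  0.1656  0.0302]
 [ 0.4589  0.0766  0.0292]
 [ 0.4645 -0.013   0.029 ]
 [ 0.4701 -0.1025  0.0291]
 [ 0.654   0.4714  0.0295]]
neck [array([0.6317, 0.0017])] pad [array([ 0.6351, -0.0025])]
chest [array([0.6341, 0.0933]), array([ 0.6332, -0.1741]), array([0.4603, 0.0255])] pad [array([0.6274, 0.0892])]
loin [array([ 0.639 , -0.1724])] pad []
tail [array([ 0.6393, -0.0871]), array([0.4596, 0.0321])] pad [array([0.6322, 0.003 ]), array([ 0.6376, -0.0907])]
wood_rack [array([ 0.6333, -0.0401])]
white_rack [array([0.4578, 0.029 ])]
68.33600605870944 [ 0.32451471 -0.51243245  0.37317037] [-0.29577495 -0.13509131 -0.94565719] [ 0.24784951 -0.5464609   0.23133111] [1.79993176e+02 1.74994645e-03 2.43963569e+01]
```

```bash
python3 - <<'E'
from h import *
for y in(-90,90):
  for p in([.634,.093,.2],[.639,-.172,.03],[.453,.166,.03],[.47,-.103,.03],[.47,-.103,.2]): print(y,p,np.round(q,0) if (q:=robot.ik(p,[180,0,y])) is not None else None)
robot.move_pose([.634,.0,.2],[180,0,-89])
ims=[]
for n,y in(("chest",.093),("neck",.002),("tail",-.087),("loin",-.172)):
    robot.line_to([.636,y-.03,.2],vel=.2)
    c=get_calibration("wrist");im=grab_frame("wrist");np.savez(f"w_{n}.npz",im=im,**{k:np.array(v) for k,v in c.items()})
    r=cut_out("wrist",n); b=[(d["confidence"],np.round(d["uv"]),int(d["pixels"].sum())) for d in r];print(n,b)
    mk=mark_of("wrist",n);print([(d["confidence"],np.round(d["uv"]),np.round(ray(c,d["uv"],.015),4)) for d in mk])
    for d in r: 
        k=cv2.findContours(d["pixels"].astype(np.uint8),0,1)[0];cv2.drawContours(im,k,-1,(0,0,255) if d is r[0] else (0,255,0),1)
    if r: np.save(f"m_{n}.npy",r[0]["pixels"])
    ims.append(im)
big=np.vstack([np.hstack(ims[:2]),np.hstack(ims[2:])]);cv2.imwrite("pics/w1.png",cv2.resize(big,(800,600),interpolation=cv2.INTER_AREA));print(robot.get_time())
E
```

```text
-90 [0.634, 0.093, 0.2] [ -3.  13.  10.  87.   0. -93.]
-90 [0.639, -0.172, 0.03] [ -26.   20.    0.   70.    0. -116.]
-90 [0.453, 0.166, 0.03] [  5. -11. -32.  69.   0. -85.]
-90 [0.47, -0.103, 0.03] [ -28.  -11.  -32.   69.    0. -118.]
-90 [0.47, -0.103, 0.2] [ -28.  -15.  -18.   87.    0. -118.]
90 [0.634, 0.093, 0.2] [-3. 13. 10. 87.  0. 87.]
90 [0.639, -0.172, 0.03] [-26.  20.   0.  70.   0.  64.]
90 [0.453, 0.166, 0.03] [  5. -11. -32.  69.   0.  95.]
90 [0.47, -0.103, 0.03] [-28. -11. -32.  69.   0.  62.]
90 [0.47, -0.103, 0.2] [-28. -15. -18.  87.   0.  62.]
chest [(0.68, array([258., 207.]), 1158), (0.56, array([262., 183.]), 1007), (0.33, array([252.,  41.]), 1336)]
[(0.88, array([261., 192.]), array([0.6297, 0.0864]))]
neck [(0.73, array([256., 216.]), 1875)]
[(0.92, array([260., 199.]), array([0.6313, 0.0048])), (0.53, array([256., 197.]), array([0.6353, 0.0024]))]
tail [(0.8, array([258., 202.]), 1128), (0.43, array([253., 306.]), 679)]
[(0.64, array([258., 195.]), array([ 0.6334, -0.0888])), (0.24, array([380., 271.]), array([0.4674, 0.0158]))]
loin [(0.78, array([256., 214.]), 2327)]
[(0.68, array([257., 191.]), array([ 0.6348, -0.179 ]))]
7.15
```

View pics/w1.png

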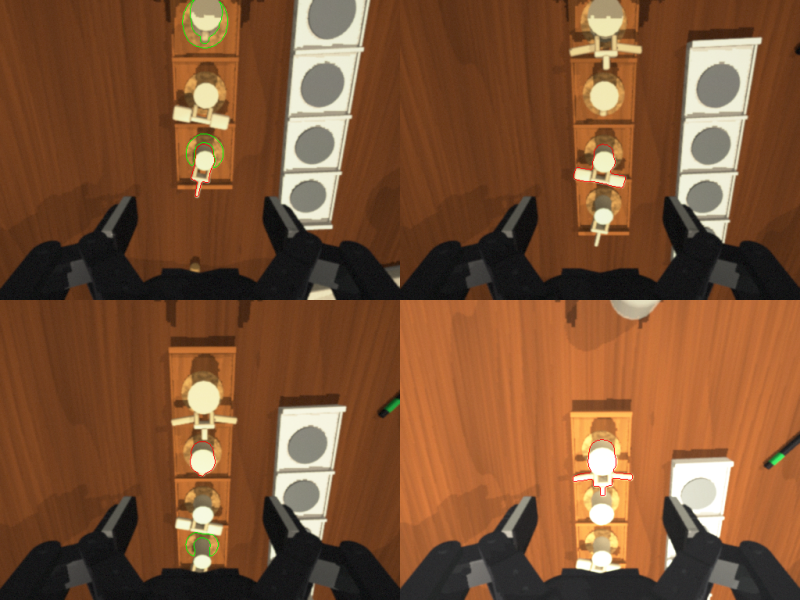

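```bash
cat > fit.py <<'E'
from h import *
SP=dict(chest=(.0145,.040),neck=(.016,.036),tail=(.018,.042),loin=(.020,.046))
def fit(im,c,n,x0,z0=.015,rng=.009):
    r,h=SP[n];g=cv2.cvtColor(im,cv2.COLOR_BGR2GRAY).astype(np.float32)
    a=np.radians(np.arange(150,391,6))  # from +x axis ccw; skips the arch side (+y=90deg)
    def s(p,rr):
        P=np.c_[p[0]+rr*np.cos(a),p[1]+rr*np.sin(a),np.full(len(a),z0+h)];u=proj(c,P).astype(np.float32)
        return cv2.remap(g,u[:,:1],u[:,1:],cv2.INTER_LINEAR)[:,0]
    best=max(((np.mean(np.clip(s((x,y),r-.0015)-s((x,y),r+.0015),-40,40)),x,y) for x in np.arange(x0[0]-rng,x0[0]+rng,.0005) for y in np.arange(x0[1]-rng,x0[1]+rng,.0005)))
    return best
E
python3 - <<'E'
from fit import *
t=grab_frame("top");ct=get_calibration("top")
G=dict(chest=(.632,.090),neck=(.632,.003),tail=(.636,-.088),loin=(.637,-.176));out=[]
for n,g in G.items():
    d=np.load(f"w_{n}.npz");im=d["im"].copy();c={k:(d[k] if d[k].ndim else float(d[k])) for k in d if k!="im"}
    b=fit(im,c,n,g);print(n,np.round(b,4),"top",np.round(fit(t,ct,n,g),4))
    r,h=SP[n];th=np.linspace(0,6.28,60);u0=proj(c,[b[1],b[2],.03])[0].astype(int)
    cr=im[max(u0[1]-50,0):u0[1]+50,u0[0]-65:u0[0]+65].copy();cr=cv2.resize(cr,None,fx=3,fy=3)
    for z,col in((.015+h,(0,0,255)),(.015,(255,0,0))):
        u=proj(c,np.c_[b[1]+r*np.cos(th),b[2]+r*np.sin(th),np.full(60,z)])
        cv2.polylines(cr,[((u-[u0[0]-65,max(u0[1]-50,0)])*3+1).astype(int)],True,col,1)
    out.append(cr)
cv2.imwrite("pics/fit.png",np.vstack([np.hstack(out[:2]),np.hstack(out[2:])]))
E
```

```text
chest [40.      0.6305  0.0885] top [39.7275  0.6305  0.089 ]
neck [4.000e+01 6.315e-01 2.000e-03] top [3.83668e+01 6.31000e-01 1.50000e-03]
tail [40.      0.633  -0.0885] top [40.      0.634  -0.0885]
loin [39.4362  0.633  -0.177 ] top [18.1218  0.636  -0.1695]
```

View pics/fit.png

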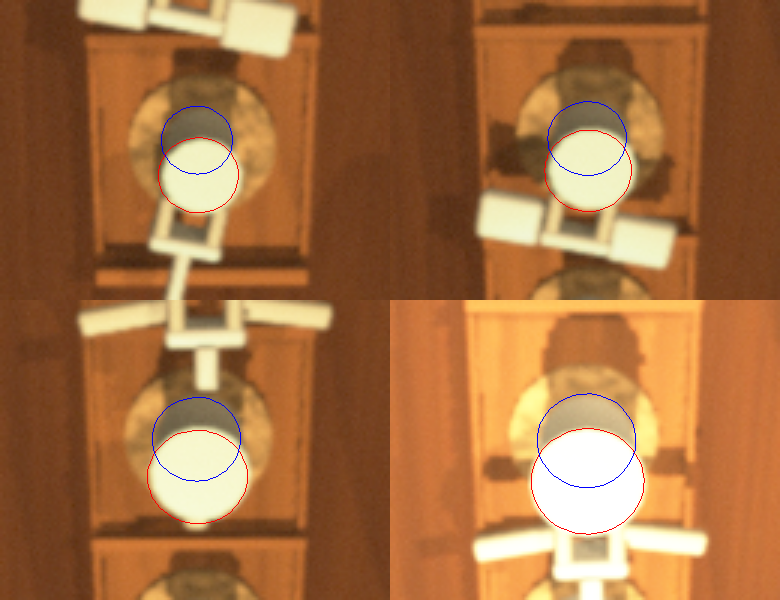

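The fitted spool rims match in all four crops, and the top and wrist cameras agree within about 1 mm, except the loin, where I'll use the clean wrist fit. Arches point to +y; chest is about -10° off and neck about -8°. I'll move the chest first.

```bash
cat > pp.py <<'E'
from fit import *
D=[(.4701,-.1025),(.4645,-.0130),(.4589,.0766),(.4533,.1656)]
V=dict(chest=(.6305,.0887,-10,.022),neck=(.6313,.0018,-8,.021),tail=(.6335,-.0885,0,.022),loin=(.633,-.177,0,.024))
def go(n,k,up=.13):
    x,y,a,z=V[n];X,Y=D[k]
    fingers.set_gripper(.075)
    robot.move_pose([x,y,up],[180,0,-90+a]);robot.line_to([x,y,z],vel=.12,guard=12)
    print(n,"at",np.round(robot.get_tool_pos(),4));z=robot.get_tool_pos()[2]
    fingers.set_gripper(0);print("width",robot.get_gripper_width(),robot.get_gripper_force())
    robot.line_to([x,y,up],vel=.12);print("lifted",robot.get_gripper_width(),np.round(robot.get_ft_force(),2))
    robot.line_to([X,Y,up],vel=.2,rotation=[180,0,-86.4])
    robot.line_to([X,Y,z+.012],vel=.12);g=robot.line_to([X,Y,z],vel=.03,guard=4);print("down",g,np.round(robot.get_tool_pos(),4))
    fingers.set_gripper(.07);robot.line_to([X,Y,up],vel=.12)
    print(robot.get_time())
E
python3 - <<'E'
from pp import *
go("chest",0)
im=grab_frame("scene");cv2.imwrite("pics/s2.png",im[120:300,60:410].repeat(2,0).repeat(2,1))
E
```

```text
chest at [0.6312 0.0886 0.023 ]
width 0.02666927722262678 58.46111675150496
lifted 0.026336792284757566 [-0.28 -0.36 -1.02]
down True [ 0.47   -0.1025  0.0225]
15.5667
```

View pics/s2.png

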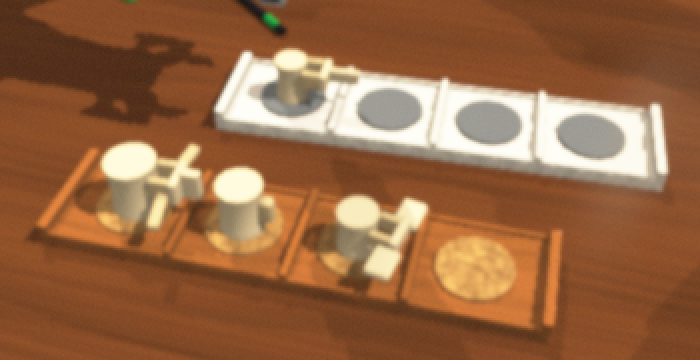

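The chest vertebra stands upright on the white rack's right-end disc (580,165 px in the crop reads as the other end; it sits at (293,95)). Next is the neck, then a centring check.

```bash
python3 - <<'E'
from pp import *
go("neck",1)
t=grab_frame("top");ct=get_calibration("top")
for n,k in(("chest",0),("neck",1)): print(n,np.round(fit(t,ct,n,D[k]),4),D[k])
cv2.imwrite("pics/t3.png",t[120:300,110:390].repeat(2,0).repeat(2,1))
E
```

```text
neck at [0.632  0.0016 0.022 ]
width 0.029419296465239195 58.651739438355435
lifted 0.02938409939106672 [ 0.25  0.15 -0.84]
down True [ 0.4644 -0.013   0.0217]
23.1583
chest [ 7.6749  0.4691 -0.094 ] (0.4701, -0.1025)
neck [ 1.0533  0.466  -0.0105] (0.4645, -0.013)
```

View pics/t3.png

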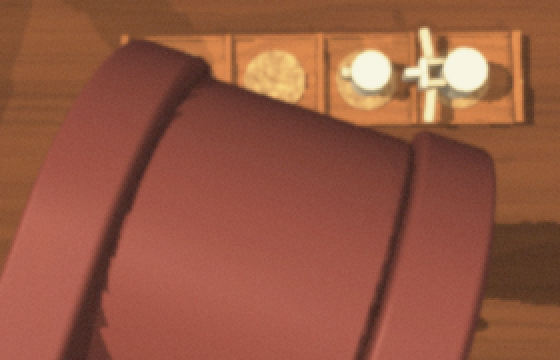

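The arm hides the white rack in the top view, so those two fits are invalid. The wooden rack's tail and loin still stand at (370,70) and (465,68) in the crop. I'll finish the moves, then go clear and check everything.

```bash
python3 - <<'E'
from pp import *
go("tail",2); go("loin",3)
robot.line_to([.4533,.1656,.22],vel=.2);robot.goto_joints([-78.077,5.964,5.575,89.605,0,77.527])
t=grab_frame("top");ct=get_calibration("top")
for k,n in enumerate(V): print(n,np.round(fit(t,ct,n,D[k]),4),D[k])
s=grab_frame("scene");print(robot.get_time())
cv2.imwrite("pics/f4.png",np.vstack([a.repeat(2,0).repeat(2,1) for a in(t[130:280,110:390],s[130:280,90:370])]))
E
```

```text
tail at [ 0.6342 -0.0887  0.0231]
width 0.033456224737384015 59.00965221400838
lifted 0.03369574430873813 [-0.35  0.11 -1.66]
down True [0.4588 0.0766 0.0227]
30.9917
loin at [ 0.6336 -0.1773  0.0251]
width 0.03766225464287441 59.55129580601351
lifted 0.03769117357666186 [-0.68  0.31 -1.  ]
down True [0.4533 0.1656 0.0249]
39.7917
chest [40.      0.4721 -0.1025] (0.4701, -0.1025)
neck [ 4.000e+01  4.665e-01 -1.400e-02] (0.4645, -0.013)
tail [40.      0.4604  0.0766] (0.4589, 0.0766)
loin [38.5747  0.4543  0.1646] (0.4533, 0.1656)
43.1083
```

View pics/f4.png

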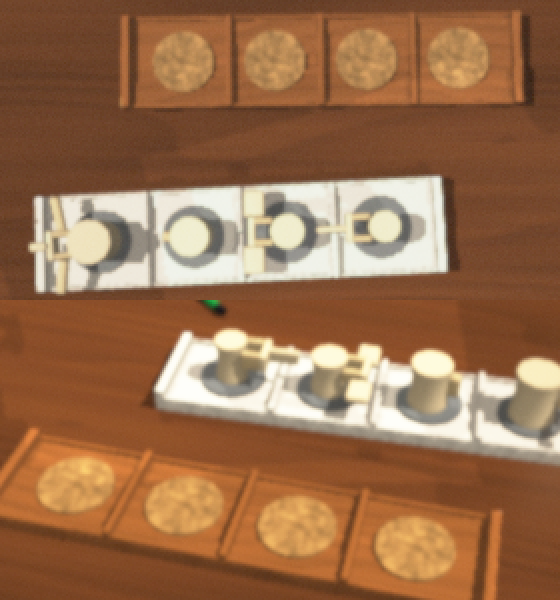

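All four stand upright on their discs within about 2 mm, in reversed order (top crop: loin (90,240), tail (190,237), neck (288,230), chest (385,226)). The wooden rack is empty and the arm is clear.

```bash
python3 -c "
from plant import robot
print(robot.job_done())"
```

```text
the job is handed in; nothing more can be done
None
```

I moved all four vertebrae to the white rack in reverse order; at the last check before hand-in (about 43 s in) each stood upright within about 2–3 mm of its disc's centre.

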